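Push the sample carrier through the L-slot to the reader

ROBOT

A 7-joint arm with a two-finger parallel gripper is mounted at the origin on the work surface. World frame = base frame: x ahead of the robot, y to its left, z up, the work surface at z = 0. Lengths are in m, angles in degrees, forces in N, time in s.
With the tool pointing down it reaches from about 0.35 to 0.775 m from the base axis. Payload 3.1 kg.
Tool frame: the origin (TCP) lies on the centre line of the jaws, within the pads' length; the fingertips stand 17 mm ahead of it and the grasp point (between the pads) lies 2 mm behind it (robot.tip_reach is the distance from the TCP to the fingertips, in m); z points along the fingers, y is the direction in which the jaws open and shut (so a half turn about z gives the same grasp; the last joint's range is limited). The gripper opens to 85 mm and grips with 20 to 120 N. Pads are 22 mm wide; open, the fingers measure 114 mm over their backs; the gripper's body (76 mm by 85 mm) begins 54 mm behind the grasp point. The pads swing forward as they close: fully open they stand 13 mm farther back than shut.
Start: joints at [-76.816, 17.813, 0.802, 86.603, -0.252, 75.585, -1.558], TCP at [0.148, 0.53, 0.248] pointing down, gripper open.
Joint ranges: [-154.91, 154.91], [-16.99, 109.72], [-72.82, 74.43], [7.12, 147.25], [-82.49, 262.49], [11.32, 116.49], [-174.64, 174.64]. Speed limits (degrees/s): [159.86, 159.86, 180, 180, 180, 180, 180].

INTERFACE

Orientations are given as [roll, pitch, yaw] about the fixed x, y, z axes, in that order (R = Rz(yaw) Ry(pitch) Rx(roll)).
In Python, from station import robot, fingers, vision, workorder, recognise gives the robot as it stands. Calls block until the motion is done:
- robot.move_to(position, orientation): joint-space move of the TCP to a pose.
- robot.line_to(position, orientation=None, velocity=0.15, f_stop=None): straight line of the TCP; orientation=None keeps the orientation; velocity is the mean speed in m/s. With f_stop (N) it stops when the force on the tool has changed by that much, and returns True; else False.
- robot.move_j(angles): joint-space move.
- fingers.gripper_to(opening, force=None): opening from 0.0 (shut) to 1.0 (fully open); force is the grip in N (None keeps the last); returns when the fingers have stopped.
- robot.pause(seconds).
- robot.inverse_kinematics(position, orientation): joint angles nearest the present ones, or None.
- vision.grab_frame(name): name is "scene" or "top" or "wrist"; returns the picture (384x512x3 uint8, red, green, blue); there is no depth.
- vision.calibration(name): a dict with "mtx" (3x3 intrinsics, pixels), "extrinsics" (4x4, takes a point from world to camera coordinates); the wrist camera has in their place "T_tool_cam" (4x4, takes a point from camera to tool coordinates, whose origin is the TCP and whose axes are the flange's). Camera axes: x right, y up, looking along -z (the intrinsics and any distortion apply to the point x, -y, -z); pixel columns grow to the right and rows downward; lengths in m; the calibration is good to about 2 mm. A picture is of the moment at which its call begins: read the wrist's pose just before it. calibration takes no time and is no camera call.
A pose or a line that the arm cannot do raises robot.PlanningError and nothing moves.
- workorder.close_job(): hands the job in, once; it reports no verdict.
Trained networks look in the newest picture that a camera, given by its name, has taken for a name from the list of things; names that differ only in an ending like _2 or _b are one class to them, and where a whole thing is asked for, a point or a joint stands for the part that bears it (a point fixed in the world has none). Each returns a list of dicts, best first, with "p" (0 to 1); they miss things now and then, are a little off and sometimes report something else, mostly with a low value. They report only what shows in the picture. A call takes as long as a camera call. They do not tell look-alikes from the thing itself.
- recognise(label, camera): "rect" ([centre column, centre row, width, height] in pixels, round what is visible of it).
Readings, each from a call of its own:
- robot.current_time_s(): time.
- robot.current_joint_positions(): joint angles.
- robot.current_dq(): joint speeds.
- robot.current_joint_torque(): joint torques, N m.
- robot.current_tool_pos(): TCP position.
- robot.current_eef_rot(): TCP orientation.
- robot.current_contact_force(): force on the tool from outside, world axes, zero at the start.
- robot.current_torque(): the same for the moment, N m.
- robot.current_finger_gap(): opening from 0.0 (shut) to 1.0 (fully open).
Only numpy, scipy, OpenCV 4.12 (cv2) and the standard library are available. Lean on these libraries where they do the work, as an engineer would, in place of code of your own. Each camera call takes 0.05 s, during which the arm holds its last target.

TASK

Load the sample into the reader: with the fingertips, push the round tube carrier along the L-shaped slot of the loading plate to the corner, then along the second leg until it stands fully home at the end of the slot, in front of the white reader block. Push it, do not lift or tip it, and leave the other loose things on and around the plate where they are. Finish with the hand clear of everything.

Things in the scene. Friction and masses are not known exactly. Their poses are not given: they have to be found in the camera images.
- lane: Loading plate, fixed to the bench, bare aluminium: its x from -100 to +100 mm, its y from -100 to +128 mm, top face 20 mm above the bench. Origin on the bench, z up. An L-shaped slot, 19 mm wide, undercut below, takes the carrier's pin. First leg: along plate +x at y = -55 mm, from x = -55 mm to the corner at x = +55 mm. Second leg: along plate +y at x = +55 mm to y = +55 mm.
- carrier: Loose tube carrier, about 0.16 kg: grey foot 48 mm across, from 2 to 18 mm above the plate; neck 26 mm across up to 38 mm; fixed in it a capped tube (16 mm) up to 58 mm. Its 14 mm pin runs in the slot; a disc below the slot's lips holds it in (1.3 mm play). Origin on its axis, level with the plate's top, z up. Starts in leg one's first 35 mm. Pushed at the foot it slides easily; stays where left.
- corner (a point): Point on the plate's top in the slot's corner, axes as the plate's: the carrier's origin is here when it stands in the corner. Pushed on along the first leg it stops against the slot's outer wall 2.5 mm farther.
- home (a point): Point on the plate's top at the closed end of the second leg, axes as the plate's: the carrier's origin is here when it is fully home, its pin against the end wall. A white reader block fixed on the plate stands 35 to 69 mm past it in plate +y, 70 mm wide, its top 55 mm above the plate.
- vial: Bystander: capped vial, 26 mm across, 42 mm high, standing loose on the plate in the angle between the slot's legs, about (-30, +50) mm from the plate's origin. Origin under its centre.
- reagent: Bystander: small bottle, 44 mm across, 85 mm high, loose on the bench beside the first leg's outer side. Origin under its centre.
- beaker: Bystander: white cup, 60 mm across, 60 mm high, loose on the bench beyond the plate's +x edge. Origin under its centre.
- timer: Bystander: flat white timer, 60 x 60 x 22 mm, loose on the bench beyond the plate's +y edge. Origin under its centre.
- marker: Bystander: black-capped marker, 115 mm long, 13 mm thick, lying loose on the bench beyond the plate's +x edge. Origin under its centre, its x along its length.
Not all that is in view belongs to the job. What is shaped like the carrier but blue or purple is not meant.

How it is judged:
By the outcome, as a careful person would: the job done as asked, in the order asked, and still so for the second after the job is handed in, with the robot touching nothing.
It also fails if it takes over 51 s, if anything falls off the work surface, if the arm or the gripper's body presses on something with over 40 N, if the wrist force passes 120 N, or if a joint passes its speed limit or range.

## Working session

There is one attempt and no reset: what is moved stays moved. The work goes in short steps, each a Python script; the robot and the scene stay as the last script left them, time stands still between calls to the robot, and variables do not carry over. Pictures are saved under pics/ and viewed, and the job is handed in when it is done.

```bash
ls; mkdir -p pics
python3 - <<'E'
from station import robot, fingers, vision, workorder, recognise
import cv2
for n in ("scene","top"):
    im=vision.grab_frame(n); cv2.imwrite(f"pics/{n}0.png",cv2.resize(im[:,:,::-1],(800,600),interpolation=cv2.INTER_CUBIC))
    c=vision.calibration(n); print(n,c)
    for l in ("carrier","lane","vial","reagent","beaker","timer","marker"):
        print(l,[(r['rect'],round(r['p'],2)) for r in recognise(l,n)][:3])
print(vision.calibration("wrist"))
print(robot.current_time_s(), robot.tip_reach, robot.current_eef_rot())
E
```

```text
pics
scene {'mtx': array([[369.04111363,   0.        , 252.51541543],
       [  0.        , 369.04111363, 192.93476399],
       [  0.        ,   0.        ,   1.        ]]), 'extrinsics': array([[-0.6118894 ,  0.79074758,  0.01759623,  0.30017698],
       [-0.53872818, -0.43295632,  0.72271763,  0.27542692],
       [ 0.57910561,  0.43274367,  0.69091939, -1.18151115],
       [ 0.        ,  0.        ,  0.        ,  1.        ]])}
carrier [([286.0, 154.8, 23.2, 28.7], 0.91), ([228.1, 120.3, 13.3, 27.4], 0.68), ([204.3, 153.7, 21.7, 24.8], 0.55)]
lane [([189.3, 184.2, 92.3, 75.0], 0.58)]
vial [([203.1, 180.8, 9.9, 20.4], 0.48)]
reagent [([191.1, 130.1, 17.9, 30.2], 0.78)]
beaker [([113.3, 201.6, 29.2, 35.7], 0.81)]
timer [([210.7, 240.5, 40.7, 37.0], 0.87)]
marker [([129.9, 155.8, 10.3, 28.7], 0.44)]
top {'mtx': array([[386.47901916,   0.        , 253.815859  ],
       [  0.        , 386.47901916, 194.79656729],
       [  0.        ,   0.        ,   1.        ]]), 'extrinsics': array([[ 0.02440399, -0.99948845, -0.02067079,  0.05661932],
       [ 0.98582436,  0.02062675,  0.16650787, -
[... 462 characters left out ...]
, 0.65), ([320.4, 204.9, 14.5, 16.7], 0.51), ([429.3, 196.6, 51.2, 33.4], 0.37)]
marker [([428.4, 198.3, 50.6, 32.3], 0.67)]
{'mtx': array([[277.91802924,   0.        , 252.8433393 ],
       [  0.        , 277.91802924, 190.5707519 ],
       [  0.        ,   0.        ,   1.        ]]), 'T_tool_cam': array([[-2.51936171e-04,  9.53365067e-01,  3.01819458e-01,
         7.68226070e-02],
       [ 9.99999455e-01, -6.54689931e-05,  1.04152293e-03,
         5.32757223e-05],
       [ 1.01271139e-03,  3.01819556e-01, -9.53364532e-01,
        -1.26743696e-01],
       [ 0.00000000e+00,  0.00000000e+00,  0.00000000e+00,
         1.00000000e+00]])}
0.8 0.017 [1.79994033e+02 9.54173462e-04 1.64431154e+02]
```

View pics/top0.png

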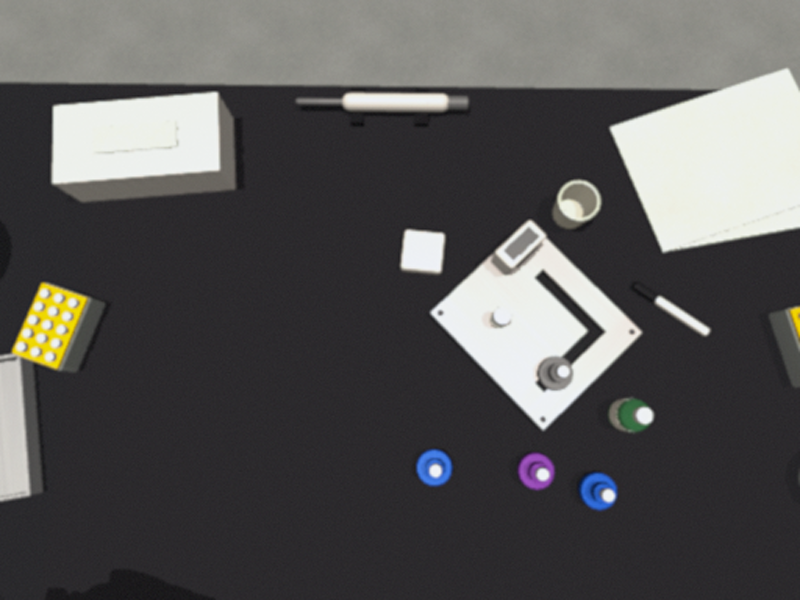

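View pics/scene0.png

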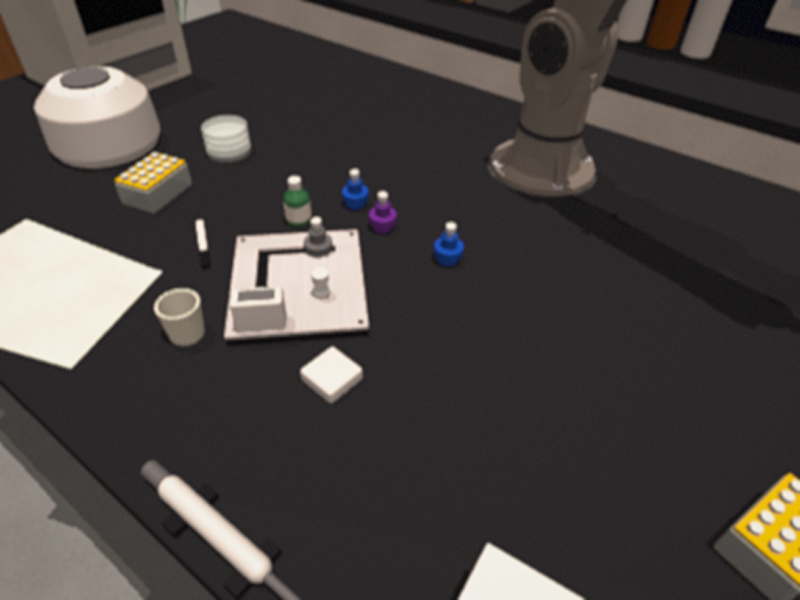

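Run:
```python
from station import vision
import cv2
im=vision.grab_frame("top"); cv2.imwrite("pics/top1.png",cv2.resize(im[100:340,240:480,::-1],None,fx=2.5,fy=2.5,interpolation=cv2.INTER_CUBIC))
im=vision.grab_frame("scene"); cv2.imwrite("pics/scene1.png",cv2.resize(im[90:290,80:320,::-1],None,fx=3,fy=3,interpolation=cv2.INTER_CUBIC))
```

```text
(no output)
```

View pics/top1.png

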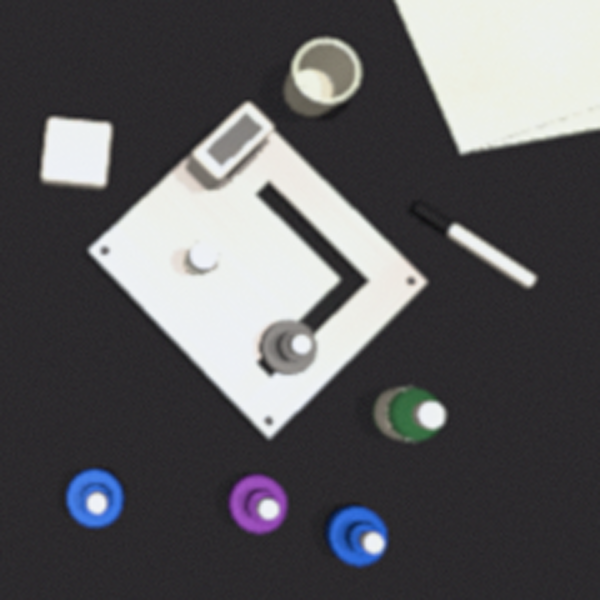

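View pics/scene1.png

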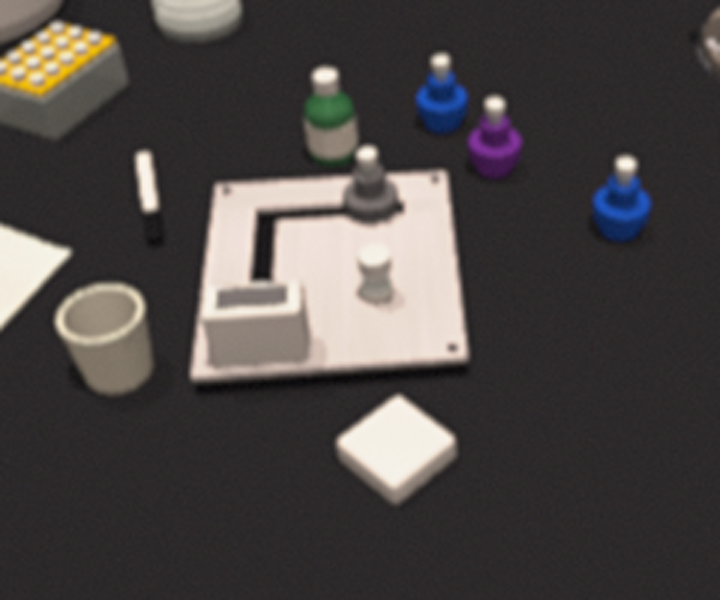

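The carrier is the grey-footed one on the plate at top (355,238), scene (286,155). Its look-alikes are blue at top (278,299), purple at (343,302) and blue at (384,315), all standing on the bench, so they are excluded. Next I fit the plate pose.

```bash
cat > h.py <<'E'
import numpy as np
from station import vision
def proj(P,cal,E=None):
    E=cal["extrinsics"] if E is None else E
    P=np.atleast_2d(P); c=P@E[:3,:3].T+E[:3,3]
    q=np.c_[c[:,0],-c[:,1],-c[:,2]]; q=q@cal["mtx"].T
    return q[:,:2]/q[:,2:]
def ray(uv,z,cal,E=None):
    E=cal["extrinsics"] if E is None else E
    d=np.linalg.inv(cal["mtx"])@[uv[0],uv[1],1]; d=np.array([d[0],-d[1],-d[2]])
    R=E[:3,:3]; o=-R.T@E[:3,3]; w=R.T@d
    return o+w*(z-o[2])/w[2]
def T(p,xy,z=None):
    xy=np.atleast_2d(xy).astype(float); c,s=np.cos(p[2]),np.sin(p[2])
    r=np.c_[c*xy[:,0]-s*xy[:,1]+p[0], s*xy[:,0]+c*xy[:,1]+p[1]]
    return np.c_[r,np.full(len(r),.02 if z is None else z)]
def inv(p,w):
    d=np.array(w[:2])-p[:2]; c,s=np.cos(p[2]),np.sin(p[2]); return np.array([c*d[0]+s*d[1],-s*d[0]+c*d[1]])
CR=np.array([[-100,-100],[100,-100],[-100,128],[100,128]])/1e3
E
python3 - <<'E'
from h import *
from scipy.optimize import least_squares
top=np.array([[269,438],[428,282],[90,249],[248,101]])/2.5+[240,100]-.3
sc=np.array([[447,172],[215,184],[467,358],[194,374]])/3+[80,90]-.3
ct,cs=vision.calibration("top"),vision.calibration("scene")
def f(p,w=(1,1)): return np.r_[w[0]*(proj(T(p,CR),ct)-top).ravel(),w[1]*(proj(T(p,CR),cs)-sc).ravel()]
for w in ((1,0),(0,1),(1,1)):
    r=least_squares(lambda p:f(p,w),[.55,-.2,-.8]); print(w,r.x,np.degrees(r.x[2]),np.round(r.fun,1))
p=r.x; np.save("plate.npy",p)
# foot centre in top crop ~(288,348) at foot top height z .038
print("cap",inv(p,ray(np.array([301,345])/2.5+[240,100]-.3,.078,ct))*1e3,inv(p,ray(np.array([367,155])/3+[80,90]-.3,.078,cs))*1e3)
print("foot",inv(p,ray(np.array([288,348])/2.5+[240,100]-.3,.038,ct))*1e3)
print("reagent cap",inv(p,ray(np.array([431,415])/2.5+[240,100]-.3,.085,ct))*1e3)
print("marker",inv(p,ray(np.array([475,243])/2.5+[240,100]-.3,.01,ct))*1e3)
print("vial",inv(p,ray(np.array([204,257])/2.5+[240,100]-.3,.062,ct))*1e3)
for q in ([-.055,-.055],[.055,-.055],[.055,.055]): print(T(p,[q]))
E
```

```text
(1, 0) [ 0.56276653 -0.140138   -0.80020595] -45.84842347361657 [ 0.1 -0.4  0.   0.   0.1 -0.3 -0.2  0.8 -0.  -0.  -0.  -0.  -0.  -0.
 -0.   0. ]
(0, 1) [ 0.56127637 -0.13751247 -0.79640019] -45.63036955285075 [-0.   0.  -0.   0.  -0.   0.  -0.   0.  -0.2 -0.1  0.7  0.1  0.3 -0.7
 -0.7  0.6]
(1, 1) [ 0.56189167 -0.13902086 -0.79813327] -45.72966766446301 [-0.3 -0.  -0.4  0.3 -0.5  0.2 -0.8  1.1 -0.7 -0.2  0.2 -0.  -0.5 -0.8
 -1.5  0.4]
cap [-34.45683178 -55.10896602] [-34.80005351 -49.9885399 ]
foot [-35.6119144  -54.47253173]
reagent cap [   0.30402339 -164.96323543]
marker [ 161.89507898 -106.35338408]
vial [-37.84904449  52.04195652]
[[ 0.48411623 -0.13803033  0.02      ]]
[[ 0.56090113 -0.2167963   0.02      ]]
[[ 0.6396671  -0.14001139  0.02      ]]
```

Run:
```python
from h import *
from station import robot, fingers
import cv2
p=np.load("plate.npy"); yaw=np.degrees(p[2])+180
a=T(p,[[-.088,-.055]],.16)[0]
fingers.gripper_to(0.0)
robot.move_to(list(a),[180,0,yaw])
pos=robot.current_tool_pos(); rot=robot.current_eef_rot()
im=vision.grab_frame("wrist"); np.savez("w0.npz",pos=pos,rot=rot,im=im)
cv2.imwrite("pics/w0.png",cv2.resize(im[:,:,::-1],(800,600)))
print(robot.current_time_s(),pos,rot,robot.current_contact_force(),robot.current_finger_gap())
from scipy.spatial.transform import Rotation as R
c=vision.calibration("wrist")
M=np.eye(4);M[:3,:3]=R.from_euler("xyz",rot,degrees=True).as_matrix();M[:3,3]=pos
E=np.linalg.inv(M@c["T_tool_cam"])
for n,q in (("tcp",[list(pos)]),("pltcorner",T(p,CR)),("slot",T(p,np.array([[.0645,-.0645],[.0455,-.0455],[.0645,.0645 ]]))),("carrier",T(p,[[-.035,-.055]],.078))): print(n,proj(q,c,E)*800/512)
```

```text
4.275 [ 0.46153573 -0.11320463  0.1598977 ] [ 1.79984602e+02 -2.03609198e-02  1.34405764e+02] [-0.5368894   1.0405834  -0.28446518] 0.0027684366415438554
tcp [[394.84647894 403.21880031]]
pltcorner [[321.89238218 268.79603664]
 [334.55904865 521.68041513]
 [683.22626431 269.5673764 ]
 [630.6484912  522.25699766]]
slot [[380.29300901 483.77593359]
 [406.03586777 462.44015363]
 [553.36911639 484.11784214]]
carrier [[392.66239562 409.46731692]]
```

View pics/w0.png

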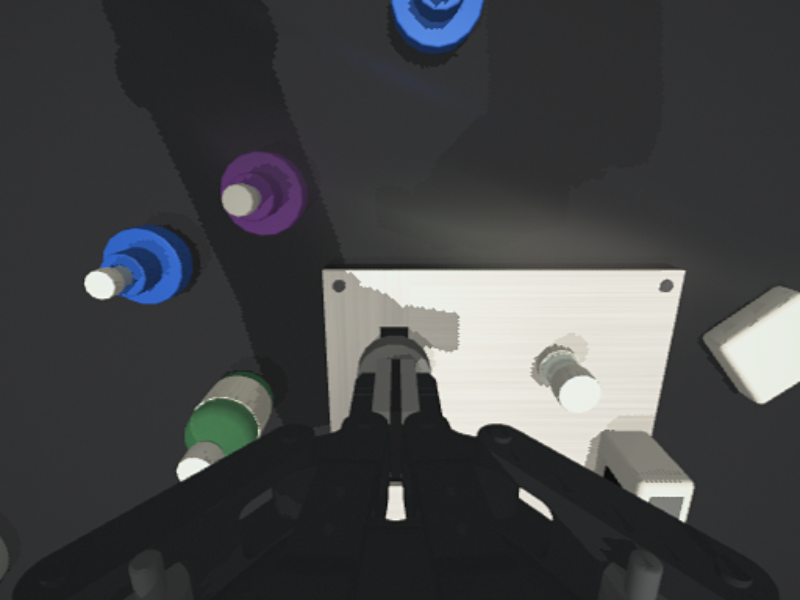

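Run:
```python
from h import *
from station import robot, fingers
import cv2
p=np.load("plate.npy"); yaw=np.degrees(p[2])+180
z=.028+.017
print(robot.line_to(list(T(p,[[-.088,-.055]],z)[0]),[180,0,yaw],velocity=.1,f_stop=8))
print(inv(p,robot.current_tool_pos()),robot.current_tool_pos()[2],robot.current_contact_force())
print(robot.line_to(list(T(p,[[.010,-.055]],z)[0]),velocity=.07,f_stop=12))
print(inv(p,robot.current_tool_pos()),robot.current_contact_force(),robot.current_time_s())
for n in("top","scene"):
    im=vision.grab_frame(n); cv2.imwrite(f"pics/{n}2.png",cv2.resize(im[100:340,240:480,::-1] if n=="top" else im[90:290,80:320,::-1],None,fx=2.5 if n=="top" else 3,fy=2.5 if n=="top" else 3,interpolation=cv2.INTER_CUBIC))
```

```text
False
[-0.08742375 -0.05472744] 0.04558062502680719 [-0.03808928 -0.71054767  0.33560288]
False
[ 0.00952795 -0.05483856] [ 0.45237091 -0.08638428 -0.31683735] 7.125
```

View pics/top2.png

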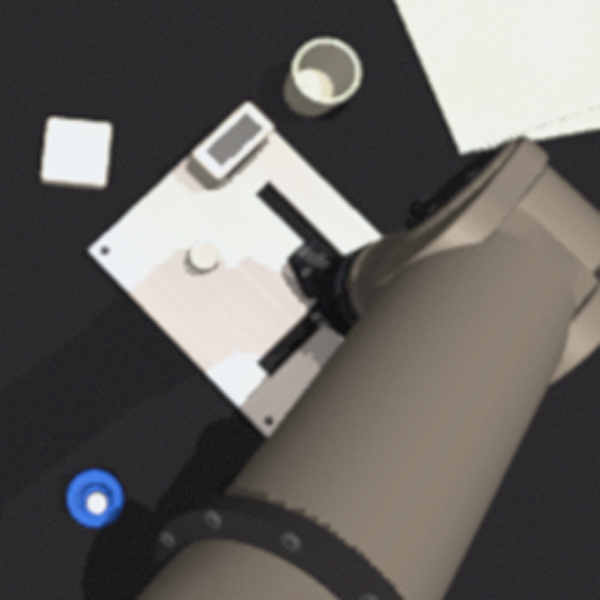

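View pics/scene2.png

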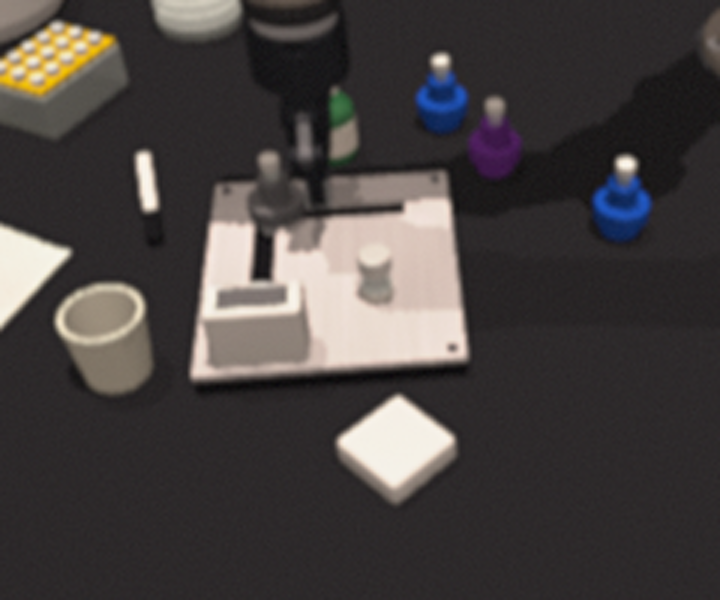

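The scene view shows the carrier standing upright near the corner (cap at crop 269,160). I'll push on gently until it meets the outer wall.

Run:
```python
from h import *
from station import robot, fingers
import cv2
p=np.load("plate.npy"); cs=vision.calibration("scene")
print("cap",inv(p,ray(np.array([269,160])/3+[80,90]-.3,.078,cs))*1e3)
z=.045
print(robot.line_to(list(T(p,[[.030,-.055]],z)[0]),velocity=.03,f_stop=5))
print(inv(p,robot.current_tool_pos()),robot.current_contact_force(),robot.current_time_s())
im=vision.grab_frame("scene"); cv2.imwrite(f"pics/scene3.png",cv2.resize(im[120:220,120:260,::-1],None,fx=5,fy=5,interpolation=cv2.INTER_CUBIC))
```

```text
cap [ 43.85909812 -50.19022283]
True
[ 0.02257391 -0.05517884] [ 0.53005065 -0.01037343 -0.46756503] 7.7333
```

View pics/scene3.png

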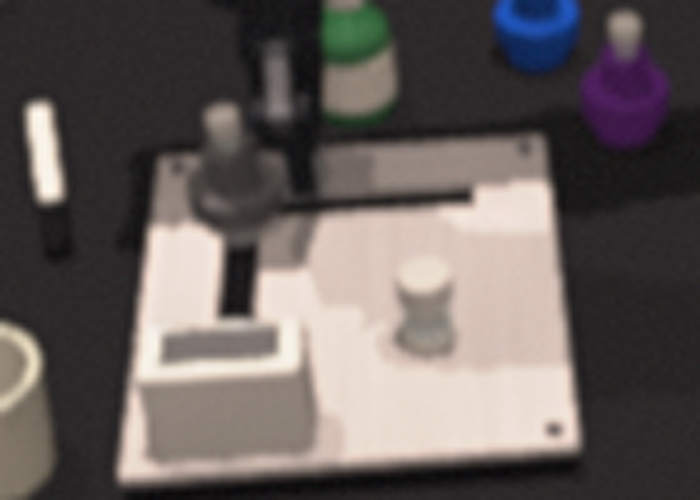

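Run:
```python
from h import *
from station import robot, fingers
p=np.load("plate.npy"); d=np.degrees(p[2])
print(np.round(robot.current_joint_positions(),1))
for yaw in (d+90,d-90):
  for y in(-.1,.02):
   for z in (.14,.045):
    q=robot.inverse_kinematics(list(T(p,[[.056,y]],z)[0]),[180,0,yaw]); print(yaw,y,z,None if q is None else np.round(q,1))
```

```text
[-14.2  39.3  47.5  98.6 -33.6  57.7  89.9]
44.27033233553699 -0.1 0.14 [-19.9  45.1  72.7  91.7 -44.1  76.6  13.2]
44.27033233553699 -0.1 0.045 [-17.7  50.8  67.1  96.9 -50.4  67.9  17.2]
44.27033233553699 0.02 0.14 [-24.6  49.7  70.7  82.4 -46.9  80.5   1.2]
44.27033233553699 0.02 0.045 [-23.6  55.   66.   87.7 -51.9  72.    4.5]
-135.72966766446302 -0.1 0.14 [  3.3  28.3  28.8  90.9 -14.6  64.6 169.8]
-135.72966766446302 -0.1 0.045 [  5.8  34.3  25.3  96.  -17.4  53.6 171.9]
-135.72966766446302 0.02 0.14 [ -3.8  34.   27.1  81.6 -15.9  68.3 159.5]
-135.72966766446302 0.02 0.045 [ -2.2  39.4  24.3  86.8 -18.   57.7 161.2]
```

Run:
```python
from h import *
from station import robot, fingers
import cv2
p=np.load("plate.npy"); yaw=np.degrees(p[2])-90
robot.line_to(list(T(p,[[.006,-.055]],.045)[0]),velocity=.08)
robot.line_to(list(T(p,[[.004,-.055]],.17)[0]),velocity=.2)
robot.move_to(list(T(p,[[.056,-.102]],.15)[0]),[180,0,yaw])
print(np.round(robot.current_joint_positions(),1))
im=vision.grab_frame("wrist"); cv2.imwrite("pics/w4.png",im[:,:,::-1])
print(robot.line_to(list(T(p,[[.056,-.102]],.045)[0]),[180,0,yaw],velocity=.1,f_stop=8))
print(inv(p,robot.current_tool_pos()),robot.current_tool_pos()[2],robot.current_contact_force(),robot.current_time_s())
im=vision.grab_frame("scene"); cv2.imwrite(f"pics/scene4.png",cv2.resize(im[120:220,120:260,::-1],None,fx=5,fy=5,interpolation=cv2.INTER_CUBIC))
```

```text
[  1.7  28.1  31.4  90.4 -15.6  66.  170.7]
False
[ 0.0567474 -0.1018251] 0.045789687850485684 [ 0.01686746  0.31870029 -0.05615471] 11.525
```

View pics/scene4.png

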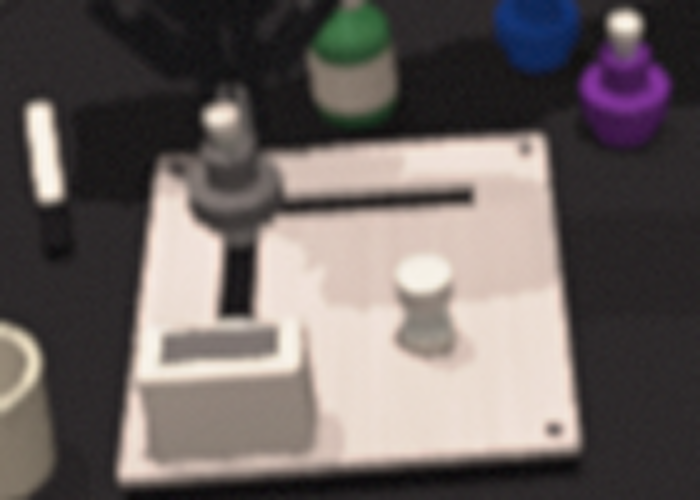

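View pics/w4.png

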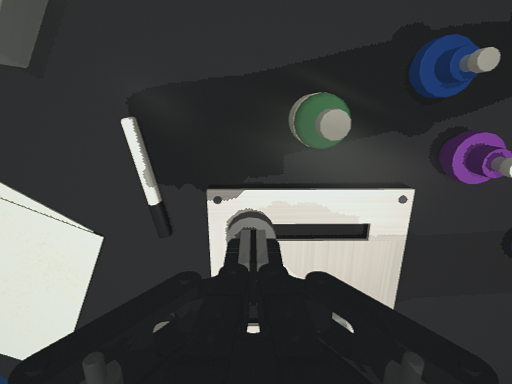

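The carrier stands in the corner with the fingertips behind it. Next is the second leg.

Run:
```python
from h import *
from station import robot, fingers
import cv2
p=np.load("plate.npy")
print(robot.line_to(list(T(p,[[.056,.008]],.045)[0]),velocity=.06,f_stop=10))
print(inv(p,robot.current_tool_pos()),robot.current_contact_force(),robot.current_time_s())
print(robot.line_to(list(T(p,[[.056,.030]],.045)[0]),velocity=.03,f_stop=6))
print(inv(p,robot.current_tool_pos()),robot.current_contact_force(),robot.current_time_s())
im=vision.grab_frame("scene"); cv2.imwrite(f"pics/scene5.png",cv2.resize(im[120:220,120:260,::-1],None,fx=5,fy=5,interpolation=cv2.INTER_CUBIC))
```

```text
False
[0.0561495  0.00755665] [ 1.38557417  0.6328494  -0.14464733] 13.5583
True
[0.05566685 0.02073766] [-0.3095072  -0.33310286 -0.19480746] 14.0917
```

View pics/scene5.png

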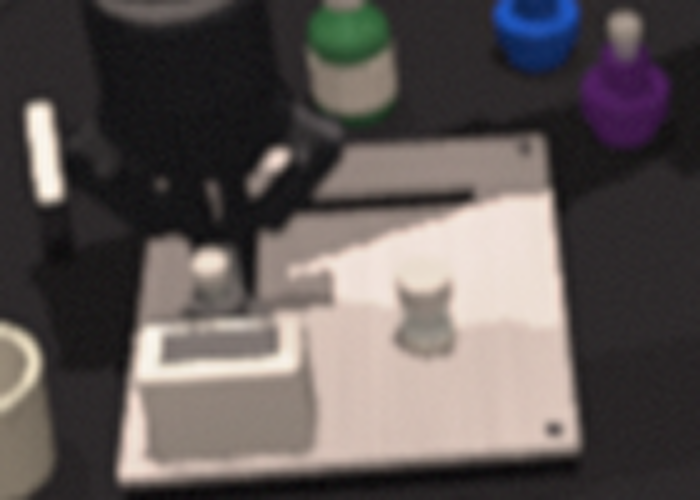

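Contact came at the expected position (TCP y 20.7 + 34.9 ≈ 55.6 mm). I'll press once more to make sure it is seated, then retreat and check.

Run:
```python
from h import *
from station import robot, fingers
import cv2
p=np.load("plate.npy")
for v in (.01,.008):
    print(robot.line_to(list(T(p,[[.056,.030]],.045)[0]),velocity=v,f_stop=8))
    print(inv(p,robot.current_tool_pos()),robot.current_contact_force(),robot.current_time_s())
robot.line_to(list(T(p,[[.056,.006]],.045)[0]),velocity=.05)
robot.line_to(list(T(p,[[.056,-.002]],.19)[0]),velocity=.2)
robot.move_to(list(T(p,[[.0,-.16]],.28)[0]),[180,0,np.degrees(p[2])-90])
print(robot.current_time_s())
im=vision.grab_frame("scene"); cv2.imwrite(f"pics/scene6.png",cv2.resize(im[120:260,80:260,::-1],None,fx=4,fy=4,interpolation=cv2.INTER_CUBIC))
im=vision.grab_frame("top"); cv2.imwrite("pics/top6.png",cv2.resize(im[100:340,240:480,::-1],None,fx=2.5,fy=2.5,interpolation=cv2.INTER_CUBIC))
```

```text
True
[0.0560238  0.02077836] [ 0.03964111 -0.7553638   0.18237427] 14.7833
True
[0.05589184 0.02097595] [ 0.09272184 -0.51928622  0.49139137] 15.6333
17.725
```

View pics/scene6.png

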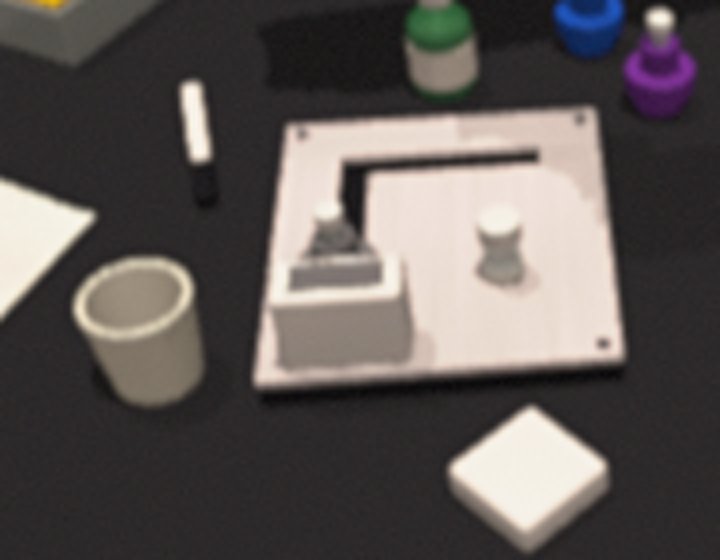

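View pics/top6.png

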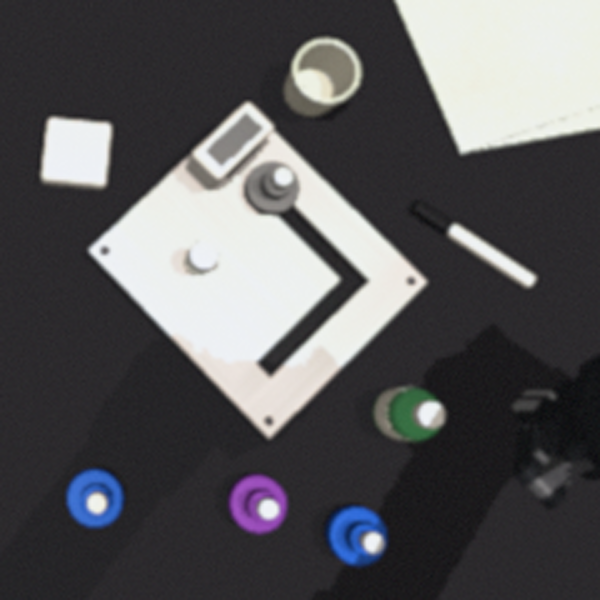

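Run:
```python
from h import *
from station import robot, workorder
p=np.load("plate.npy"); ct=vision.calibration("top")
print("cap",inv(p,ray(np.array([282.5,177])/2.5+[240,100]-.3,.078,ct))*1e3)
print("foot",inv(p,ray(np.array([272,187])/2.5+[240,100]-.3,.038,ct))*1e3)
print(robot.current_contact_force(),robot.current_tool_pos())
workorder.close_job()
```

```text
cap [55.80507622 55.62843992]
foot [55.87131041 55.85705558]
[ 0.52419706  0.29885962 -0.50004379] [ 0.4489126  -0.24847309  0.27829913]
the job is handed in; nothing more can be done
```

The carrier is fully home at the end of the second leg, in front of the white reader block, and the job is handed in. I pushed its foot with shut fingertips along the first leg until it met the outer wall at the corner. I then moved the hand round behind it and pushed it up the second leg until it met the end wall.

- **Position:** the last top picture puts the carrier upright at about (55.8, 55.8) mm on the plate, against a home point of (55, 55) mm. That is within the 2 mm calibration error.
- **End wall:** the push stopped three times at the same spot, within 0.3 mm.
- **Other things:** the vial, reagent bottle, beaker, timer, marker and blue and purple look-alikes look unmoved against the first pictures. I compared them by eye only.
- **Hand:** it finished about 0.28 m up and clear of everything, with no contact force beyond the usual noise. The clock stood at about 18 s.
- **Disagreement:** plate poses from the scene and top cameras differed by about 3 mm. I used the joint fit, which the wrist picture and the wall contacts confirmed.

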